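Complete the row of spray cans on the stock shelf

ROBOT

A 7-joint arm with a two-finger parallel gripper is mounted at the origin on the work surface. World frame = base frame: x ahead of the robot, y to its left, z up, the work surface at z = 0. Lengths are in m, angles in rad, forces in N, time in s.
With the tool pointing down it reaches from about 0.35 to 0.9 m from the base axis. Payload 8.1 kg.
Tool frame: the origin (TCP) lies at the very end of the fingers, on their centre line; the grasp point (between the pads) lies 19 mm behind it (arm.tcp_to_grasp is the distance from the TCP to the grasp point, in m); z points along the fingers, y is the line along which they close (so a half turn about z gives the same grasp; the last joint's range is limited). The gripper opens to 92 mm and grips with 3 to 60 N. Pads are 19 mm wide; open, the fingers measure 130 mm over their backs; the gripper's body (75 mm by 190 mm) begins 47 mm behind the grasp point.
Start: joints at [1.197, 0.434, 0.025, 1.573, -0.012, 1.134, -0.075], TCP at [0.167, -0.602, 0.227] pointing down, gripper open.
Joint ranges: [-2.62, 2.62], [-0.44, 2.09], [-1.27, 1.32], [0.08, 2.57], [-1.32, 4.46], [0.12, 2], [-2.74, 2.74]. Speed limits (rad/s): [2.22, 2.22, 3.01, 3.01, 3.14, 3.14, 3.14].

INTERFACE

Orientations are given as a rotation vector (axis times angle).
In Python, from cell import arm gives the robot as it stands.
- The arm moves only by the tool hand_motion, called after ">>>" by a JSON object that holds its "fn" and its "kwargs". Schema: {"type":"object","properties":{"plan":{"type":"object","properties":{"moves":{"type":"array","items":{"type":"array","items":{"type":"number"},"minItems":5,"maxItems":5},"minItems":1,"maxItems":10}},"additionalProperties":false,"required":["moves"]},"force":{"type":"number"},"only":{"type":"string"},"quiet":{"type":"boolean"},"lines":{"type":"string"}},"required":["plan"],"additionalProperties":false}. plan is an object whose key "moves" holds a list of rows, 1 to 10 of them, each of 5 numbers: dx, dy, dz in units of 50 mm, then a turn about the tool's z in units of 0.1 rad, then the opening from 0.0 (shut) to 1.0 (fully open); each row shifts and turns the commanded pose from where the row before left it, along the tool's axes as they then stand; what a row does not reach is not made up. A row lasts 1/10 s, in which the tool goes at most 0.05 m and 0.15 rad, less where a joint would pass 70% of its speed; a pose out of reach is approached as far as the arm can. The fingers move at their own pace and stop on an object; force is the grip in N (left out, the last holds). Time passes only in rows, so rows that do not move let the fingers close. The tool returns the time, the measured TCP pose, the force, the opening and the grip force at its end. only (a regular expression) keeps the lines of the reply that match it, lines (a string "A,B") keeps lines A to B, and quiet returns only ok. Input that does not fit is refused with a message, and nothing moves.
- arm.observe(): the state, without advancing time (a new reading comes with each control period).
- arm.get_image(name): name is "scene" or "top" or "wrist"; returns a dict with "image" (384x512x3 uint8, blue, green, red), "fx", "fy", "cx", "cy" (pixels), "cam_to_world" (4x4, takes a point from camera to world coordinates); the wrist camera has in their place "mount" (4x4, takes a point from camera to tool coordinates, whose origin is the TCP and whose axes are the flange's). Camera axes: x right, y down, z forward; pixel columns grow to the right and rows downward; lengths in m; the calibration is good to about 2 mm. The wrist camera is an equidistant fisheye: a pixel r from the principal point sees the ray r / f radians off the axis. A picture is of the moment at which its call begins: read the wrist's pose just before it. There is no depth.
- arm.sign_off(): hands the job in; it is judged then, once.
The state is a dict: "clock": time; "joints": joint angles; "dq": joint speeds; "joint_efforts": joint torques, N m; "position": TCP position; "ee_rot": TCP orientation; "force": force on the tool from outside, world axes, zero at the start; "ft_torque": the same for the moment, N m; "width": opening from 0.0 (shut) to 1.0 (fully open); "gripper_force": force on a finger pad.
Only numpy, scipy, OpenCV 4.12 (cv2) and the standard library are available. Lean on these libraries where they do the work, as an engineer would, in place of code of your own. Each camera call takes 0.05 s, during which the arm holds its last target. There are 200 camera calls.

TASK

One tall spray can already stands on the low steel shelf. Stand the two other tall spray cans from the bench upright on the two free dark square marks beside it, each centred on its mark, so that the three make one neat straight row; do not shift the can that is already there. The shorter spray can is not part of this row.

Things in the scene. Friction and masses are not known exactly. Their poses are not given: they have to be found in the camera images.
- can_a: Tall spray can, tin body with a blue band, 52 mm in diameter straight up to 106 mm, a short shoulder and a narrower white cap 45 mm in diameter; 140 mm tall in all, about 0.22 kg. Origin: centre of its underside; z axis up. Starts upright on the bench near the robot, beside a 90 mm tall can of the same width and a jar.
- can_b: Tall spray can, tin body with a blue band, 52 mm in diameter straight up to 106 mm, a short shoulder and a narrower white cap 45 mm in diameter; 140 mm tall in all, about 0.22 kg. Origin: centre of its underside; z axis up. The second can to shelve; same as can_a, also upright on the bench near the robot. Either can may take either free mark.
- row_can: Tall spray can, tin body with a blue band, 52 mm in diameter straight up to 106 mm, a short shoulder and a narrower white cap 45 mm in diameter; 140 mm tall in all, about 0.22 kg. Origin: centre of its underside; z axis up. Same as the others, but already standing upright on one of the shelf's three marks (any of the three); it stays there.
- shelf: Fixed low grey steel shelf, 120 (x) by 300 (y) mm, flat top 40 mm above the bench; uprights at its two far (+x) corners end 75 mm up. Three flat dark 64 mm square marks lie on it, centres at x = 0, y = -90, 0, +90 mm in its frame; row_can is on one. Origin: centre of its underside, on the bench; z up, x away from the robot, yaw up to 0.2 rad.

How it is judged:
At the end, for the whole second after the job is handed in: Both loose tall cans stand at rest on the shelf board, upright within 8 degrees, each within 15 mm (along and across the shelf) of the centre of a free mark, so one can on each of the three marks; the can that was there is still upright and within 15 mm of where it stood (x of can_a in the frame of shelf between -0.015 and 0.015 m and z of can_a in the frame of shelf between 0.032 and 0.048 m and (y of can_a in the frame of shelf between -0.105 and -0.075 m or y of can_a in the frame of shelf between -0.015 and 0.015 m or y of can_a in the frame of shelf between 0.075 and 0.105 m) and angle between each of can_a, can_b, row_can's own z axis and vertical below 0.15 rad and linear speed of each of can_a, can_b below 0.02 m/s and x of can_b in the frame of shelf between -0.015 and 0.015 m and z of can_b in the frame of shelf between 0.032 and 0.048 m and (y of can_b in the frame of shelf between -0.105 and -0.075 m or y of can_b in the frame of shelf between -0.015 and 0.015 m or y of can_b in the frame of shelf between 0.075 and 0.105 m) and distance of row_can from where it was at the start of the episode below 0.015 m); the robot touches nothing.
It also fails if it takes over 51 s, if anything falls off the work surface, if the arm or the gripper's body presses on something with over 40 N, if the wrist force passes 120 N, or if a joint passes its speed limit or range.

## Working session

There is one attempt and no reset: what is moved stays moved. The work goes in short steps, Python scripts to look and compute and a tool call to move; the robot and the scene stay as the last step left them, time stands still between calls to the robot, and variables do not carry over. Pictures are saved under pics/ and viewed, at most 10 in all, crops included, and the job is handed in when it is done.

```bash
ls; mkdir -p pics; python3 - <<'E'
from cell import arm
import cv2,numpy as np
s=arm.observe();print(s)
for n in("top","scene"):
    g=arm.get_image(n);cv2.imwrite(f"pics/{n}0.png",g["image"]);print(n,g["fx"],g["fy"],g["cx"],g["cy"],np.round(g["cam_to_world"],4).tolist())
E
```

```text
cell.py
pics
{'clock': 0.0, 'joints': array([ 1.19740623,  0.43522239,  0.02499609,  1.57410379, -0.01164302,
        1.13397884, -0.07512585]), 'dq': array([-0.00010279, -0.00033509,  0.00131315,  0.00040081, -0.00083052,
       -0.00180722,  0.00035374]), 'joint_efforts': array([ 7.56671452e-04, -6.67838502e+01,  9.85663645e-01, -3.14458251e+01,
       -6.03277353e-02,  4.29204851e-02,  1.71733204e-04]), 'position': array([ 0.16699237, -0.60174884,  0.225943  ]), 'ee_rot': array([-3.11135041e+00, -4.23640824e-01,  5.07394873e-04]), 'force': array([1.05279936, 0.25228568, 0.31813614]), 'ft_torque': array([ 0.04729065,  0.02615103, -0.00786538]), 'gripper_force': 0.0, 'width': 0.9982934137518062}
top 481.4612211037045 481.4612211037045 257.8548296980585 191.18502163021122 [[0.0214, -0.9925, 0.1204, 0.4018], [-0.9997, -0.0225, -0.008, 0.0921], [0.0107, -0.1202, -0.9927, 1.0562], [0.0, 0.0, 0.0, 1.0]]
scene 408.37378978363466 408.37378978363466 256.1949074361316 193.7926703335077 [[-0.6544, 0.6307, -0.4171, 0.8411], [0.7562, 0.545, -0.3623, 0.3649], [-0.0012, -0.5525, -0.8335, 0.6361], [0.0, 0.0, 0.0, 1.0]]
```

View pics/top0.png

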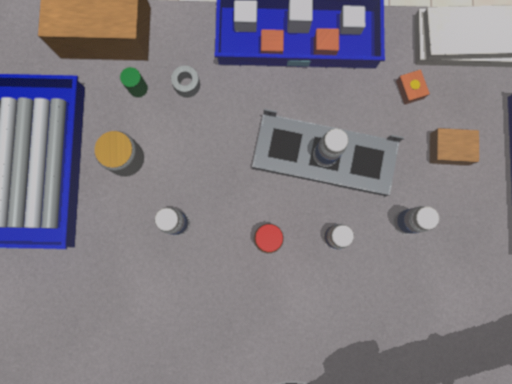

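View pics/scene0.png

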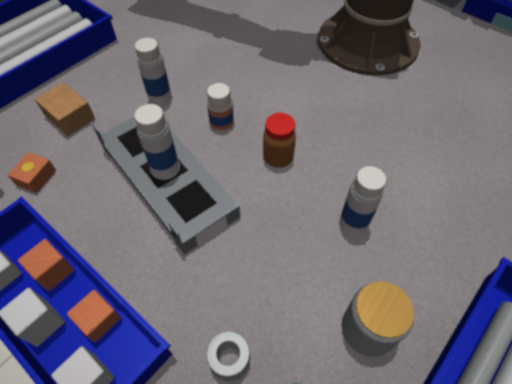

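The row can is on the middle mark. The loose tall cans have their caps at top-image (167,219) and (428,217), the short can is at (342,236), and the free marks are near (285,146) and (367,162). I'll enlarge to measure.

```bash
python3 - <<'E'
import cv2,numpy as np
im=cv2.imread("pics/top0.png")
a=cv2.resize(im[110:200,245:405],None,fx=5,fy=5,interpolation=cv2.INTER_CUBIC)[:, :800]
b=cv2.resize(im[195:245,145:195],(400,400)); c=cv2.resize(im[195:245,393:443],(400,400))
cv2.imwrite("pics/crop1.png",a); cv2.imwrite("pics/crop2.png",np.hstack([b,c]))
E
```

```text
(no output)
```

View pics/crop1.png

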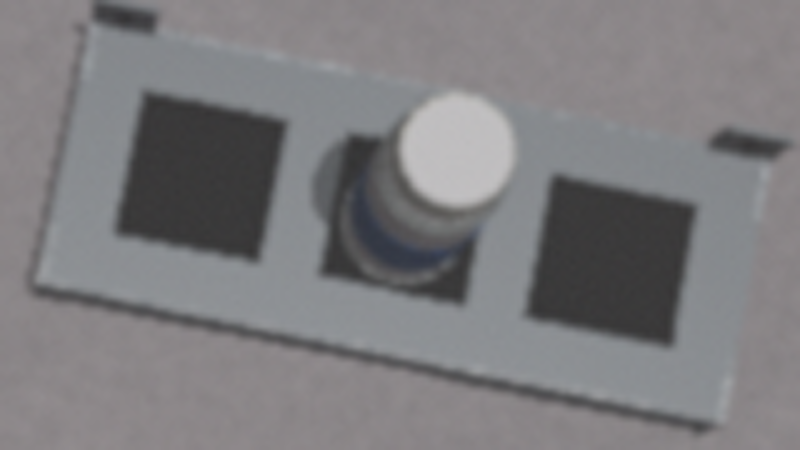

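View pics/crop2.png

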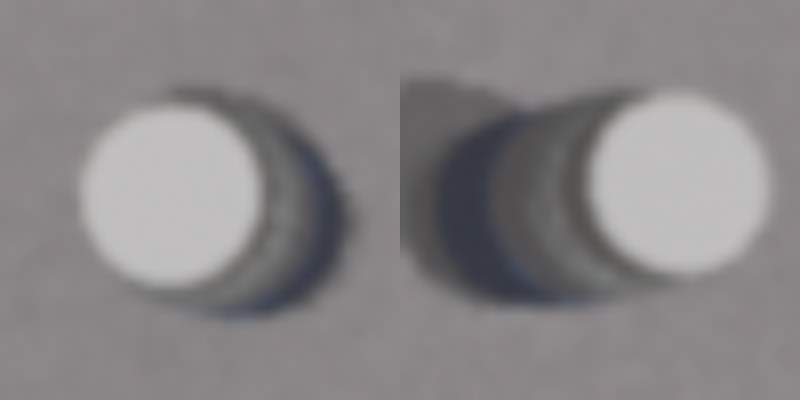

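Crop 1 shows the left mark's corners at (146,93), (287,122), (261,263), (116,234) and the right mark's at (555,176), (695,205), (674,346), (527,317). The row can's cap is at (457,150). In crop 2 the loose caps are at (172,194) and, in the right half, (280,184).

```bash
cat > h.py <<'E'
from cell import arm
import numpy as np
from scipy.spatial.transform import Rotation as R
K=(481.461,481.461,257.855,191.185)
T=np.array([[0.0214,-0.9925,0.1204,0.4018],[-0.9997,-0.0225,-0.008,0.0921],[0.0107,-0.1202,-0.9927,1.0562]])
def w(u,v,z):
    d=T[:,:3]@[(u-K[2])/K[0],(v-K[3])/K[1],1]; return (T[:,3]+d*(z-T[2,3])/d[2])[:2]
def crop(p,s,o): return (np.array(p)+.5)/s-.5+o
def go(x,y,yaw=None):
    """tool-frame offset to (x,y) and yaw of the closing axis"""
    s=arm.observe(); r=R.from_rotvec(s["ee_rot"]); d=np.array([x,y,s["position"][2]])-s["position"]
    ya=r.as_matrix()[:,1]; a=np.arctan2(ya[1],ya[0])
    print("pos",s["position"].round(4),"tool d",r.inv().apply(d).round(4),"y-axis ang",a.round(4),"toolz",r.as_matrix()[:,2].round(3),"q",s["joints"].round(2))
    if yaw is not None: print("turn", ((a-yaw+np.pi/2)%np.pi-np.pi/2).round(3))
E
python3 - <<'E'
from h import *
o=(245,110)
L=np.array([w(*crop(p,5,o),.04) for p in[(146,93),(287,122),(261,263),(116,234)]])
Rr=np.array([w(*crop(p,5,o),.04) for p in[(555,176),(695,205),(674,346),(527,317)]])
print(L.mean(0),Rr.mean(0)); d=L.mean(0)-Rr.mean(0);print("len",np.hypot(*d),"ang",np.arctan2(d[1],d[0]),"mid",(L.mean(0)+Rr.mean(0))/2)
print("row",w(*crop((457,150),5,o),.18))
A=w(*crop((172,194),8,(145,195)),.14);B=w(*crop((280,184),8,(393,195)),.14)
print("A",A,"B",B,"short",w(342,236,.09),"jar",w(269,238,.07))
go(*B)
E
```

```text
[0.62617512 0.02740495] [ 0.59403682 -0.14937724]
len 0.1796797522099516 ang 1.390964260475007 mid [ 0.61010597 -0.06098615]
row [ 0.60803177 -0.05826426]
A [0.45610381 0.2579408 ] B [ 0.46950647 -0.24070137] short [ 0.43242173 -0.0861057 ] jar [0.42575361 0.05936632]
pos [ 0.167  -0.6018  0.2261] tool d [ 3.880e-01 -2.671e-01  3.000e-04] y-axis ang -1.3001 toolz [-0.     0.001 -1.   ] q [ 1.2   0.44  0.02  1.57 -0.01  1.13 -0.08]
```
Shelf normal direction (x) yaw: shelf y axis at 1.391 → yaw -0.18. Consistent.

The manual's scale: shifts go in units of 50 mm and turns go in units of 0.1 rad. Converting my numbers, 0.038 m is 0.76, -0.026 m is -0.52.

>>> {"fn": "hand_motion", "kwargs": {"plan": {"moves":[[0.76,-0.52,0,0,1],[0.76,-0.52,0,0,1],[0.76,-0.52,0,0,1],[0.76,-0.52,0,0,1],[0.76,-0.52,0,0,1],[0.76,-0.52,0,0,1],[0.76,-0.52,0,0,1],[0.76,-0.52,0,0,1],[0.76,-0.52,0,0,1],[0.76,-0.52,0,0,1]]}, "force": 20}}

```text
clock: 1.1
position: [0.4645, -0.2484, 0.2266]
ee_rot: [-3.113, -0.424, 0.001]
force: [0.4, -0.4, -0.3]
width: 0.999
gripper_force: 0.0
```

>>> {"fn": "hand_motion", "kwargs": {"plan": {"moves":[[0,0,0,-1.4,1],[0,0,0,-1.4,1],[0,0,0,-1.4,1],[0,0,0,-1.4,1],[0,0,0,-1.4,1],[0,0,0,-1.4,1],[0,0,0,-1.4,1],[0,0,0,-1.4,1],[0,0,0,0,1]]}}}

```text
clock: 2.0
position: [0.4635, -0.2501, 0.2264]
ee_rot: [-2.41, -2.015, 0.0]
force: [-0.3, 0.6, -0.2]
width: 1.002
gripper_force: 0.0
```

```bash
python3 -c "
from h import *
go(.4695,-.2407,-.18)"
```

```text
pos [ 0.4635 -0.2501  0.2264] tool d [ 0.0103  0.0042 -0.    ] y-axis ang -0.178 toolz [-0.001  0.    -1.   ] q [ 0.69  0.31 -0.38  1.79  0.13  1.07  0.09]
turn 0.002
```

In the tool's units: 0.03 m is 0.6, 0.025 m is 0.5.

>>> {"fn": "hand_motion", "kwargs": {"plan": {"moves":[[0.2,0.08,0,0,1],[0,0,0.6,0,1],[0,0,0.6,0,1],[0,0,0.6,0,1],[0,0,0.6,0,1],[0,0,0.5,0,1],[0,0,0,0,1]]}}}

```text
clock: 2.7
position: [0.4678, -0.2393, 0.0789]
ee_rot: [-2.41, -2.007, 0.004]
force: [-0.9, -0.2, -0.1]
width: 0.999
gripper_force: 0.0
```

>>> {"fn": "hand_motion", "kwargs": {"plan": {"moves":[[0,0,0,0,0],[0,0,0,0,0],[0,0,0,0,0],[0,0,0,0,0],[0,0,0,0,0],[0,0,0,0,0],[0,0,0,0,0],[0,0,0,0,0]]}, "force": 25}}

```text
clock: 3.5
position: [0.4698, -0.2412, 0.0821]
ee_rot: [2.412, 2.012, 0.0]
force: [-1.2, 0.1, 5.1]
width: 0.562
gripper_force: 25.0
```

```bash
python3 - <<'E'
from h import *
import cv2
go(.594,-.1494,-.18)
a=arm.get_image("top")["image"];b=arm.get_image("scene")["image"]
cv2.imwrite("pics/g1.png",np.hstack([cv2.resize(a[150:290,330:470],(400,400)),cv2.resize(b[0:200,60:260],(400,400))]))
E
```

```text
pos [ 0.4698 -0.2412  0.0821] tool d [0.1126 0.1058 0.    ] y-axis ang -0.1802 toolz [ 0.001 -0.    -1.   ] q [ 0.63  0.48 -0.34  1.95  0.23  0.75 -0.03]
turn -0.0
```

View pics/g1.png

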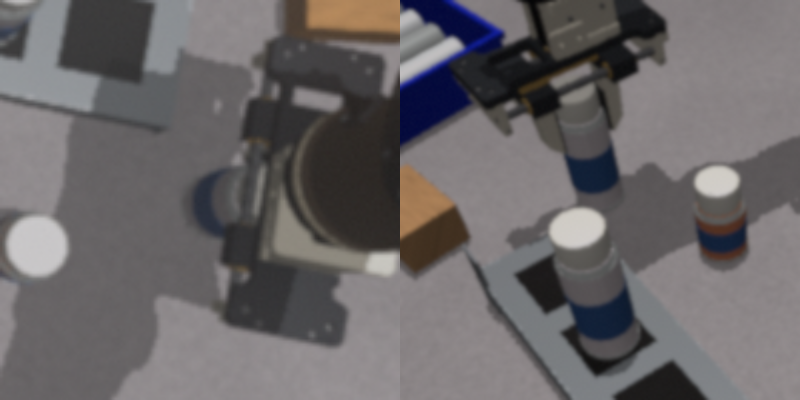

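Grasp is good: the opening is 51.7 mm, the can is upright in the fingers, and nothing else was disturbed. Lift and carry.

In the tool's units: -0.03 m is -0.6, 0.0225 m is 0.45.

>>> {"fn": "hand_motion", "kwargs": {"plan": {"moves":[[0,0,-0.4,0,0],[0,0,-0.6,0,0],[0,0,-0.6,0,0],[0.45,0.42,0,0,0],[0.45,0.42,0,0,0],[0.45,0.42,0,0,0],[0.45,0.42,0,0,0],[0.45,0.42,0,0,0],[0,0,0,0,0],[0,0,0,0,0]]}}}

```text
clock: 4.6
position: [0.5928, -0.1484, 0.1609]
ee_rot: [-2.41, -2.014, 0.001]
force: [-1.6, -1.4, -1.9]
width: 0.563
gripper_force: 25.0
```

```bash
python3 - <<'E'
from h import *
go(.594,-.1494,-.18)
E
```

```text
pos [ 0.5928 -0.1484  0.1609] tool d [-0.0008  0.0014 -0.    ] y-axis ang -0.1786 toolz [-0.001  0.    -1.   ] q [ 0.42  0.5  -0.38  1.66  0.21  1.02 -0.21]
turn 0.001
```

In the tool's units: 0.003 m is 0.06, 0.015 m is 0.3.

>>> {"fn": "hand_motion", "kwargs": {"plan": {"moves":[[0,0.02,0.3,0,0],[0,0,0.24,0,0],[0,0,0.14,0,0],[0,0,0.06,0,0],[0,0,0.02,0,0],[0,0,0.02,0,0],[0,0,0,0,0],[0,0,0,0,0]]}}}

```text
clock: 5.4
position: [0.5942, -0.1493, 0.1231]
ee_rot: [2.412, 2.012, 0.001]
force: [0.7, -0.1, -2.1]
width: 0.562
gripper_force: 25.0
```

```bash
python3 -c "
from h import *
go(.594,-.1494,-.18)"
```

```text
pos [ 0.5942 -0.1493  0.1231] tool d [-0.0001 -0.0002 -0.    ] y-axis ang -0.1801 toolz [ 0.001 -0.    -1.   ] q [ 0.41  0.54 -0.37  1.7   0.23  0.94 -0.23]
turn -0.0
```

In the tool's units: 0.001 m is 0.02, 0.0005 m is 0.01.

>>> {"fn": "hand_motion", "kwargs": {"plan": {"moves":[[0,0,0.02,0,0],[0,0,0.01,0,0],[0,0,0,0,0]]}}}

```text
clock: 5.7
position: [0.5944, -0.1493, 0.1222]
ee_rot: [2.411, 2.012, 0.001]
force: [-1.5, -0.3, 5.9]
width: 0.562
gripper_force: 25.0
```

>>> {"fn": "hand_motion", "kwargs": {"plan": {"moves":[[0,0,0,0,0.7],[0,0,0,0,0.8],[0,0,0,0,1],[0,0,0,0,1],[0,0,0,0,1],[0,0,-0.6,0,1],[0,0,-0.8,0,1],[0,0,-0.8,0,1],[0,0,-0.6,0,1],[0,0,0,0,1]]}}}

```text
clock: 6.7
position: [0.5963, -0.1493, 0.2662]
ee_rot: [2.408, 2.009, 0.008]
force: [0.8, -0.1, -0.6]
width: 0.999
gripper_force: 0.0
```

```bash
python3 - <<'E'
from h import *
go(.4561,.2579,-.18)
E
```

```text
pos [ 0.5963 -0.1493  0.2662] tool d [ 0.3755 -0.2109 -0.0017] y-axis ang -0.1801 toolz [ 0.008 -0.001 -1.   ] q [ 0.43  0.42 -0.39  1.52  0.17  1.22 -0.17]
turn -0.0
```

In the tool's units: 0.0375 m is 0.75, -0.021 m is -0.42.

>>> {"fn": "hand_motion", "kwargs": {"plan": {"moves":[[0.75,-0.42,0,0,1],[0.75,-0.42,0,0,1],[0.75,-0.42,0,0,1],[0.75,-0.42,0,0,1],[0.75,-0.42,0,0,1],[0.75,-0.42,0,0,1],[0.75,-0.42,0,0,1],[0.75,-0.42,0,0,1],[0.75,-0.42,0,0,1],[0.75,-0.42,0,0,1]]}}}

```text
clock: 7.7
position: [0.4535, 0.2585, 0.2607]
ee_rot: [2.412, 2.012, -0.001]
force: [0.1, -0.6, -0.0]
width: 1.0
gripper_force: 0.0
```

>>> {"fn": "hand_motion", "kwargs": {"plan": {"moves":[[0,0,0.6,0,1],[0,0,0,0,1],[0,0,0,0,1]]}}}

```text
clock: 8.0
position: [0.4544, 0.2561, 0.2307]
ee_rot: [2.413, 2.012, -0.004]
force: [-0.3, 0.1, 0.9]
width: 1.001
gripper_force: 0.0
```

```bash
python3 - <<'E'
from h import *
import cv2
go(.4561,.2579,-.18)
a=arm.get_image("top")["image"]
cv2.imwrite("pics/p1.png",cv2.resize(a[110:260,140:410],None,fx=2.9,fy=2.9,interpolation=cv2.INTER_CUBIC))
E
```

```text
pos [0.4544 0.2561 0.2307] tool d [ 0.0021  0.0013 -0.    ] y-axis ang -0.1809 toolz [-0.002 -0.002 -1.   ] q [-0.17  0.33 -0.58  1.78  0.2   1.1  -0.99]
turn -0.001
```

View pics/p1.png

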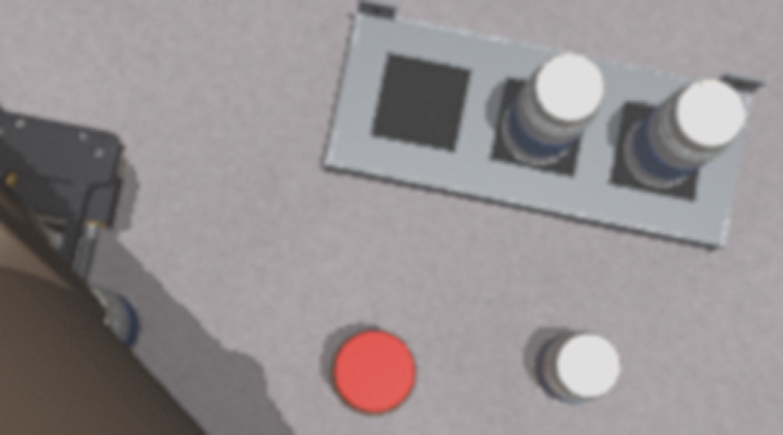

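The first can stands on the right mark (cap at (711,114)) and the row can hasn't moved (cap at (569,88)). Now for the second can.

```bash
python3 -c "
from h import *
for p in((711,114),(569,88)): print(w(*crop(p,2.9,(140,110)),.18))"
```

```text
[ 0.5924046  -0.14920303]
[ 0.60723401 -0.05804083]
```

>>> {"fn": "hand_motion", "kwargs": {"plan": {"moves":[[0.04,0.02,0,0,1],[0,0,0.6,0,1],[0,0,0.6,0,1],[0,0,0.6,0,1],[0,0,0.6,0,1],[0,0,0.56,0,1],[0,0,0,0,1]]}}}

```text
clock: 8.75
position: [0.455, 0.2572, 0.0809]
ee_rot: [-2.413, -2.011, 0.007]
force: [-0.5, -0.2, 0.2]
width: 0.998
gripper_force: 0.0
```

>>> {"fn": "hand_motion", "kwargs": {"plan": {"moves":[[0,0,0,0,0],[0,0,0,0,0],[0,0,0,0,0],[0,0,0,0,0],[0,0,0,0,0],[0,0,0,0,0],[0,0,0,0,0],[0,0,0,0,0]]}, "force": 25}}

```text
clock: 9.55
position: [0.4563, 0.2593, 0.0836]
ee_rot: [2.412, 2.012, 0.001]
force: [1.1, -1.0, 5.0]
width: 0.562
gripper_force: 25.0
```

```bash
python3 -c "
from h import *
go(.6262,.0274,-.18)"
```

```text
pos [0.4563 0.2593 0.0836] tool d [-1.977e-01  2.087e-01  1.000e-04] y-axis ang -0.1801 toolz [ 0.001  0.    -1.   ] q [-0.24  0.5  -0.51  1.94  0.34  0.78 -1.12]
turn -0.0
```

In the tool's units: -0.03 m is -0.6, 0.0297 m is 0.594.

>>> {"fn": "hand_motion", "kwargs": {"plan": {"moves":[[0,0,-0.4,0,0],[0,0,-0.6,0,0],[0,0,-0.6,0,0],[-0.56,0.594,0,0,0],[-0.56,0.594,0,0,0],[-0.56,0.594,0,0,0],[-0.56,0.594,0,0,0],[-0.56,0.594,0,0,0],[-0.56,0.594,0,0,0],[-0.56,0.594,0,0,0]]}}}

```text
clock: 10.55
position: [0.6256, 0.0275, 0.1626]
ee_rot: [-2.412, -2.012, 0.002]
force: [0.1, 0.6, -1.1]
width: 0.564
gripper_force: 25.0
```

>>> {"fn": "hand_motion", "kwargs": {"plan": {"moves":[[0,0,0,0,0],[0,0,0,0,0],[0,0,0,0,0]]}}}

```text
clock: 10.85
position: [0.6244, 0.0302, 0.1628]
ee_rot: [-2.41, -2.013, 0.001]
force: [0.2, 0.1, -1.3]
width: 0.56
gripper_force: 25.0
```

```bash
python3 -c "
from h import *
go(.6262,.0274,-.18)"
```

```text
pos [0.6244 0.0302 0.1628] tool d [-0.0025  0.0023 -0.    ] y-axis ang -0.1787 toolz [-0.001  0.001 -1.   ] q [ 0.18  0.54 -0.48  1.62  0.27  1.05 -0.55]
turn 0.001
```

>>> {"fn": "hand_motion", "kwargs": {"plan": {"moves":[[-0.03,0.04,0.3,0,0],[0,0,0.24,0,0],[0,0,0.14,0,0],[0,0,0.06,0,0],[0,0,0.02,0,0],[0,0,0.02,0,0],[0,0,0,0,0],[0,0,0,0,0]]}}}

```text
clock: 11.65
position: [0.6272, 0.0272, 0.1246]
ee_rot: [2.412, 2.012, 0.001]
force: [-0.8, 0.0, -1.5]
width: 0.562
gripper_force: 25.0
```

>>> {"fn": "hand_motion", "kwargs": {"plan": {"moves":[[0,0,0.02,0,0],[0,0,0,0,0],[0,0,0,0,0]]}}}

```text
clock: 11.95
position: [0.6274, 0.0272, 0.1237]
ee_rot: [2.412, 2.012, 0.001]
force: [-0.3, 0.0, 1.7]
width: 0.562
gripper_force: 25.0
```

Contact with the board. Release, rise, then back off toward the robot to clear the view.

>>> {"fn": "hand_motion", "kwargs": {"plan": {"moves":[[0,0,0,0,0.7],[0,0,0,0,0.8],[0,0,0,0,1],[0,0,0,0,1],[0,0,0,0,1],[0,0,-0.6,0,1],[0,0,-0.8,0,1],[0,0,-0.8,0,1],[0,0,-0.6,0,1],[0,0,0,0,1]]}}}

```text
clock: 12.95
position: [0.6292, 0.028, 0.2683]
ee_rot: [2.409, 2.01, 0.01]
force: [0.5, 0.6, 0.4]
width: 1.002
gripper_force: 0.0
```

>>> {"fn": "hand_motion", "kwargs": {"plan": {"moves":[[0.8,0,0,0,1],[0.8,0,0,0,1],[0.8,0,0,0,1],[0.8,0,0,0,1],[0.8,0,0,0,1],[0.8,0,0,0,1],[0.8,0,0,0,1],[0,0,0,0,1],[0,0,0,0,1]]}}}

```text
clock: 13.85
position: [0.6764, 0.304, 0.2617]
ee_rot: [-2.409, -2.015, 0.003]
force: [0.6, 0.1, 0.1]
width: 0.997
gripper_force: 0.0
```

```bash
python3 - <<'E'
from h import *
import cv2
a=arm.get_image("top")["image"];b=arm.get_image("scene")["image"]
cv2.imwrite("pics/p2.png",np.hstack([cv2.resize(a[105:205,245:405],(640,400),interpolation=cv2.INTER_CUBIC),cv2.resize(b[60:260,90:170+0],(160,400))]))
E
```

```text
(no output)
```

View pics/p2.png

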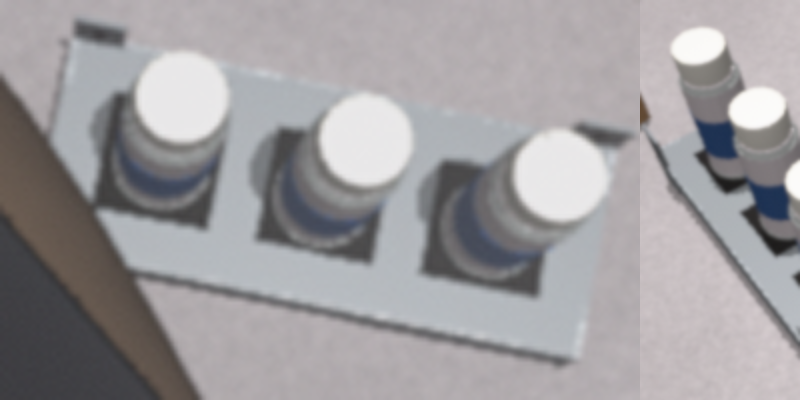

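All three cans stand upright on their marks, with caps at (182,98), (366,140) and (559,175). A numeric check, then hand in.

```bash
python3 - <<'E'
from h import *
M=np.array([.6101,-.061]);c,s=np.cos(-.18),np.sin(-.18)
ok=True
for p,y in(((182,98),.09),((366,140),0),((559,175),-.09)):
    q=np.array([[c,s],[-s,c]])@(w(*crop(p,4,(245,105)),.18)-M); e=q-[0,y]; print(q.round(4)); ok&=np.abs(e).max()<.008
if ok: print(arm.sign_off())
E
```

```text
[-0.0003  0.0898]
[-0.0025  0.0021]
[-0.0007 -0.0889]
the job is handed in; nothing more can be done
None
```

Both loose tall cans stand upright on the two free marks, measured within about 1 mm of centre; the row can shows no measurable shift, and I handed the job in at about 14 s (no verdict was returned).

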